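# Seat a quick-change plate on the turntable's key and lock it

## Robot

A 6-joint arm with a two-finger parallel gripper is mounted at the origin on a cart in front of the work surface, level with it; the furniture and walls round the work are solid. World frame = base frame: x ahead of the robot, y to its left, z up, the work surface at z = 0. Lengths are in m, angles in degrees, forces in N, time in s.
With the tool pointing down it reaches from about 0.35 to 0.975 m from the base axis. Payload 17.4 kg.
Tool frame: the origin (TCP) lies on the centre line of the jaws, within the pads' length; the fingertips stand 11 mm ahead of it and the grasp point (between the pads) lies 8 mm behind it; z points along the fingers, y is the line along which they close (so a half turn about z gives the same grasp; the last joint's range is limited). The gripper opens to 85 mm and grips with 20 to 120 N. Pads are 22 mm wide; open, the fingers measure 114 mm over their backs; the gripper's body (76 mm by 85 mm) begins 54 mm behind the grasp point. The pads swing forward as they close: fully open they stand 13 mm farther back than shut.
Start: joints at [-78.885, 6.646, 82.598, -0, 90.757, -2.166], TCP at [0.155, -0.657, 0.242] pointing down, gripper open.
Joint ranges: [-162.19, 162.19], [-47.58, 125.68], [4.15, 143.07], [-65.23, 245.23], [0.69, 171.88], [-170.13, 170.13]. Speed limits (degrees/s): [108.29, 108.29, 127.2, 180, 180, 180].

## Interface

Orientations are given as [roll, pitch, yaw] about the fixed x, y, z axes, in that order (R = Rz(yaw) Ry(pitch) Rx(roll)).
In Python, from workcell import ctrl, optics, hand_in, models gives the robot as it stands.
- The arm moves only by the shell command python3 -m pendant 'ROWS' [OPENING] [FORCE]. ROWS is JSON, a list that holds one entry, the list of rows, each a list of 4 numbers: the shift along the tool's x, y, z in m, then the turn about the tool's z in degrees. A call has exactly 8 rows; each row is the pose to reach, as a shift and turn from the pose commanded when the call began, along the tool's axes at that moment; what a row does not reach only later rows make up. A row lasts 1/8 s, in which the tool goes at most 62.5 mm and 10.7 degrees, less where a joint would pass 70% of its speed; a pose out of reach is approached as far as the arm can. A call with a gripper value outside its range is refused whole. OPENING is the closure, from 0 (fully open) to 1 (shut), set as the call begins (- or left out, the last holds). The fingers move at their own pace and stop on an object; FORCE is the grip in N (left out, the last holds). Time passes only in rows, so rows that repeat a pose let the fingers close, or fill a call up. It gives the time, the measured TCP pose, the force, the opening and the grip force at its end, in the units of the state.
- ctrl.sense(): the state, without advancing time (a new reading comes with each control period).
- optics.grab_frame(name): name is "scene" or "top" or "wrist"; returns the picture (420x560x3 uint8, red, green, blue); there is no depth.
- optics.get_calibration(name): a dict with "intrinsics" (3x3 intrinsics, pixels), "dist" ([k1, k2, p1, p2, k3] as OpenCV has them; the pictures are not rectified), "eye" and "rotation" of the camera in the world; the wrist camera has in their place "mount" (4x4, takes a point from camera to tool coordinates, whose origin is the TCP and whose axes are the flange's). Camera axes: x right, y down, z forward; pixel columns grow to the right and rows downward; lengths in m; the calibration is good to about 2 mm. A picture is of the moment at which its call begins: read the wrist's pose just before it. get_calibration takes no time and is no camera call.
- hand_in(): hands the job in; it is judged then, once.
Trained networks look in the newest picture that a camera, given by its name, has taken for a name from the list of things; names that differ only in an ending like _2 or _b are one class to them, and where a whole thing is asked for, a point or a joint stands for the part that bears it (a point fixed in the world has none). Each returns a list of dicts, best first, with "score" (0 to 1); they miss things now and then, are a little off and sometimes report something else, mostly with a low value. They report only what shows in the picture. A call takes as long as a camera call.
- models.recognise(query, camera): "rect" ([centre column, centre row, width, height] in pixels, round what is visible of it).
- models.silhouettes(query, camera): "pixels" (420x560 bool, what is visible of it) and "rect" ([centre column, centre row, width, height] in pixels, round what is visible of it).
The state is a dict: "t": time; "joint_positions": joint angles; "qvel": joint speeds; "joint_efforts": joint torques, N m; "ee_pos": TCP position; "eef_rot": TCP orientation; "force": force on the tool from outside, world axes, zero at the start; "wrist_torque": the same for the moment, N m; "width": finger opening in m; "grip_force": force on a finger pad.
Only numpy, scipy, OpenCV 4.12 (cv2) and the standard library are available. Lean on these libraries where they do the work, as an engineer would, in place of code of your own. Each camera call takes 0.05 s, during which the arm holds its last target. There are 200 camera calls.

## Task

Fit the quick-change plate on the painting turntable, working with the fingertips only and never gripping or lifting anything: push one of its upright posts round until the notch in the plate's rim stands over the brass key, then press the middle of the plate down until it sits fully home on the drive head. Then push the red knob of the swing catch round as far as it goes, so that the nose of the catch locks over the plate's rim, and leave the other things on the bench where they are.

Things in the scene. Friction and masses are not known exactly. Their poses are not given: they have to be found in the camera images.
- turntable: low motor turntable, fixed: white and grey housing 36 high (dial and red rocker on it are not used), on it a dark steel drive head 148 across, top 46 above the bench, held still by its gearing. Origin on the bench under the head's axis; -x points to the brass key, -y to the swing catch, z up. The housing reaches 85 from the axis to +x, -x and +y, 112 to -y
- key (a point): top of the driving key: a fixed brass key with a rounded top, 8 wide, lying radially on the drive head from 54 to 73 from the axis, 6.5 high above the head; this point is 62 from the axis, on the turntable's -x side. Its outer end shows beyond the plate's rim
- notch (a point): the notch in the plate's rim: this point is 62 from the axis, on the plate's top face, midway across the notch. Open at the rim, it runs in to 52 from the axis, 11.5 wide at its root and 15 at the rim; a short red line on the plate points at it
- plate (a joint): turning of the plate, a silver disc 132 across and 8 thick, about the axis (rad): 0 and every whole turn where the notch is exactly over the key, growing counterclockwise from above; starts at 0.6 to 5.7, turns endlessly either way with light drag (0.1 N m), stays where left. Within 2.5 degrees the key passes the notch freely; to about 3.5 the key's rounded top leads it in
- hub (a joint): how far the plate is pressed down its spindle (m): 0 at the start, underside 8 mm above the drive head, just clear of the key; 0.008 fully seated, flat on the head; negative if lifted. A tight push fit that cannot tilt: slides down under about 6 N, stays where left, does not drop by itself. With the notch off the key it stops on the key at 0.0015 to 0.0025
- pad (a point): centre of the top of the flat black pad in the middle of the plate, 40 across, 2.5 above the plate's top face: the place to press. 64.5 above the bench at the start, 56.5 when seated; the plate's top face is at 62 and 54
- post_a: upright rubber-sleeved post on the plate, for pushing it round; 12 across (17 at its lowest 4 mm), top 22 above the plate's top face; origin at its foot on the plate's top face, 46 from the turntable's axis. Fixed to the plate. With the notch at the key it stands 240 degrees counterclockwise from the turntable's +x
- post_b: upright rubber-sleeved post on the plate, for pushing it round; 12 across (17 at its lowest 4 mm), top 22 above the plate's top face; origin at its foot on the plate's top face, 46 from the turntable's axis. Fixed to the plate. With the notch at the key it stands on the turntable's +x side, across from the notch
- post_c: upright rubber-sleeved post on the plate, for pushing it round; 12 across (17 at its lowest 4 mm), top 22 above the plate's top face; origin at its foot on the plate's top face, 46 from the turntable's axis. Fixed to the plate. With the notch at the key it stands 120 degrees counterclockwise from the turntable's +x
- catch (a joint): turning of the swing catch, a flat steel lever 6 thick (61.5 to its top above the bench), about its upright pivot (rad): 0 parked, 1.31 at its stop, closed with its nose 10 mm in over the plate's rim; grows counterclockwise from above; starts at 0 to 0.25, light drag (0.04 N m), stays where left. If the plate is not seated the nose meets its rim and cannot close
- catch_pivot (a point): pivot of the swing catch, on the lever's top face, 94 from the turntable's axis on its -y side; the screw head here is 14 across and 4 high
- catch_knob: small red knob on the tail of the catch, 14 across (10 at its foot), 20 high; origin at its foot on the lever's top face, 44 from the pivot, away from the nose. To close, it goes counterclockwise round the pivot; closed, it lies on the turntable's -y side, 138 from its axis
- catch_nose (a point): tip of the catch's nose, 38 from the pivot, lever 10 to 16 wide there, half way up its thickness
- putty_tin: bystander: low round grey tin with a yellow lid, 54 across, 26 high; origin at the centre of its underside
- paint_sky: bystander: light blue dropper bottle standing upright, 25 across, 70 high; origin at the centre of its underside
- sanding_stick: bystander: flat black sanding stick, 150x20x5; origin at the centre of its underside
- glue_bottle: bystander: white bottle with red label and long nozzle, standing, 36 across, 102 high; origin at the centre of its underside
- medium_bottle: bystander: white bottle standing, 42 across, 97 high; origin at the centre of its underside
- side_cutters: bystander: side cutters with red grips, 126x43x12, lying; origin at the centre of its underside

How it is judged:
By the outcome, as a careful person would: the job done as asked, in the order asked, and still so for the second after the job is handed in, with the robot touching nothing.
It also fails if it takes over 72 s, if anything falls off the work surface, if the arm or the gripper's body presses on something with over 40 N, if the wrist force passes 120 N, or if a joint passes its speed limit or range.

## Working session

There is one attempt and no reset: what is moved stays moved. The work goes in short steps, Python scripts to look and compute and a shell command to move; the robot and the scene stay as the last step left them, time stands still between calls to the robot, and variables do not carry over. Pictures are saved under pics/ and viewed, at most 10 in all, crops included, and the job is handed in when it is done.

```bash
mkdir -p pics; cat > h.py <<'E'
import numpy as np, cv2
from workcell import ctrl, optics, hand_in, models
from scipy.spatial.transform import Rotation as R
def cam(name):
    c=optics.get_calibration(name); K=np.array(c['intrinsics']);d=np.array(c['dist'])
    if 'mount' in c:
        s=ctrl.sense(); T=np.eye(4);T[:3,:3]=R.from_euler('xyz',s['eef_rot'],degrees=True).as_matrix();T[:3,3]=s['ee_pos']
        T=T@np.array(c['mount']); return K,d,T[:3,3],T[:3,:3]
    return K,d,np.array(c['eye']),np.array(c['rotation'])
def ray(c,uv):
    K,d,e,r=c; p=cv2.undistortPoints(np.array([[uv]],float),K,d)[0,0]
    v=r@np.array([p[0],p[1],1]); return e,v/np.linalg.norm(v)
def atz(c,uv,z):
    e,v=ray(c,uv); return e+v*(z-e[2])/v[2]
def tri(rs):
    A=0;b=0
    for e,v in rs:
        P=np.eye(3)-np.outer(v,v);A=A+P;b=b+P@e
    return np.linalg.solve(A,b)
def proj(c,X):
    K,d,e,r=c; X=np.atleast_2d(X)
    return cv2.projectPoints((X-e)@r,np.zeros(3),np.zeros(3),K,d)[0][:,0]
def save(im,n): cv2.imwrite('pics/'+n,im[:,:,::-1])
E
python3 - <<'E'
from h import *
ims=[]
for n in ('scene','top'):
    c=cam(n); print(n,c[2],c[3][:,2]); im=optics.grab_frame(n); save(im,n+'0.png')
    for q in ('plate','post_a','catch_knob','catch','key','notch','pad','turntable','catch_pivot'):
        print(q,[(np.round(r['rect']).tolist(),round(r['score'],2)) for r in models.recognise(q,n)[:4]])
s=ctrl.sense();print(s)
E
```

```text
Traceback (most recent call last):
IndexError: too many indices for array: array is 1-dimensional, but 2 were indexed
```

```bash
python3 - <<'E'
from h import *
for n in ('scene','top','wrist'): print(optics.get_calibration(n))
E
```

```text
{'intrinsics': array([[402.16243936,   0.        , 277.97188869],
       [  0.        , 402.16243936, 203.40596534],
       [  0.        ,   0.        ,   1.        ]]), 'dist': array([-0.01378111,  0.        ,  0.        ,  0.        ,  0.        ]), 'eye': array([0.12221873, 0.49346594, 0.6645879 ]), 'rotation': array([-129.62165939,   -1.1819923 , -138.64117371])}
{'intrinsics': array([[395.60930528,   0.        , 280.26166996],
       [  0.        , 395.60930528, 207.92533625],
       [  0.        ,   0.        ,   1.        ]]), 'dist': array([-0.10691855,  0.        ,  0.        ,  0.        ,  0.        ]), 'eye': array([ 0.48845452, -0.00250463,  1.07350555]), 'rotation': array([-173.49809532,   -1.53303505,  -88.83987807])}
{'intrinsics': array([[349.42015358,   0.        , 281.44463452],
       [  0.        , 349.42015358, 210.32139992],
       [  0.        ,   0.        ,   1.        ]]), 'dist': array([-0.08759226,  0.        ,  0.        ,  0.        ,  0.        ]), 'mount': array([[ 2.71926763e-04, -9.63837920e-01, -2.66489004e-01,
         6.79140847e-02],
       [ 9.99998961e-01,  6.39386739e-04, -1.29213101e-03,
        -5.84813832e-04],
       [ 1.41579440e-03, -2.66488376e-01,  9.63837093e-01,
        -1.33485690e-01],
       [ 0.00000000e+00,  0.00000000e+00,  0.00000000e+00,
         1.00000000e+00]])}
```

```bash
sed -i "s/np.array(c\['rotation'\])/R.from_euler('xyz',c['rotation'],degrees=True).as_matrix()/" h.py
python3 - <<'E'
from h import *
for n in ('scene','top'):
    c=cam(n); print(n,c[2],c[3][:,2]); im=optics.grab_frame(n); save(im,n+'0.png')
    for q in ('plate','post_a','catch_knob','catch','notch','pad','turntable','catch_pivot'):
        print(q,[(np.round(r['rect']).tolist(),round(r['score'],2)) for r in models.recognise(q,n)[:4]])
s=ctrl.sense();print(s)
E
```

```text
scene [0.12221873 0.49346594 0.6645879 ] [ 0.49910093 -0.58684804 -0.63757952]
plate [([203.0, 298.0, 76.0, 60.0], 0.81)]
post_a [([177.0, 292.0, 10.0, 9.0], 0.62), ([214.0, 270.0, 12.0, 9.0], 0.54)]
catch_knob [([258.0, 264.0, 6.0, 15.0], 0.47)]
catch [([244.0, 267.0, 41.0, 18.0], 0.72)]
notch [([202.0, 296.0, 74.0, 62.0], 0.64)]
pad [([201.0, 294.0, 68.0, 56.0], 0.9)]
turntable [([207.0, 310.0, 126.0, 118.0], 0.93)]
catch_pivot [([244.0, 266.0, 46.0, 17.0], 0.86)]
top [ 0.48845452 -0.00250463  1.07350555] [ 0.11375121 -0.02428315 -0.99321246]
plate [([179.0, 236.0, 53.0, 52.0], 0.66)]
post_a [([216.0, 243.0, 13.0, 27.0], 0.66), ([174.0, 253.0, 3.0, 4.0], 0.57), ([189.0, 236.0, 79.0, 68.0], 0.34)]
catch_knob [([220.0, 239.0, 14.0, 30.0], 0.72)]
catch [([218.0, 241.0, 17.0, 38.0], 0.65)]
notch [([181.0, 234.0, 55.0, 55.0], 0.85), ([264.0, 159.0, 39.0, 31.0], 0.18)]
pad []
turntable [([188.0, 236.0, 80.0, 66.0], 0.64)]
catch_pivot [([218.0, 241.0, 14.0, 26.0], 0.76)]
{'t': 0.9, 'joint_positions': array([-7.88846289e+01,  6.64599156e+00,  8.25989320e+01,  3.95259768e-04,
        9.07574270e+01, -2.16514647e+00]), 'qvel': array([-0.02917149,  0.04260841, -0.04208799, -0.0292884 , -0.07781509,
        0.08553949]), 'joint_efforts': array([ 8.18533270e-03, -7.31737304e+01, -6.32644916e+01,  3.59928908e-04,
        6.21356430e-04, -7.57521798e-05]), 'ee_pos': array([ 0.1550592, -0.656941 ,  0.2422924]), 'eef_rot': array([-1.79997666e+02, -4.83746586e-04,  1.32805228e+01]), 'force': array([0.30857488, 0.65769028, 0.77986055]), 'wrist_torque': array([ 0.01167448, -0.00304743, -0.03066287]), 'grip_force': 0.0, 'width': 0.08541745208434494}
```

View pics/scene0.png

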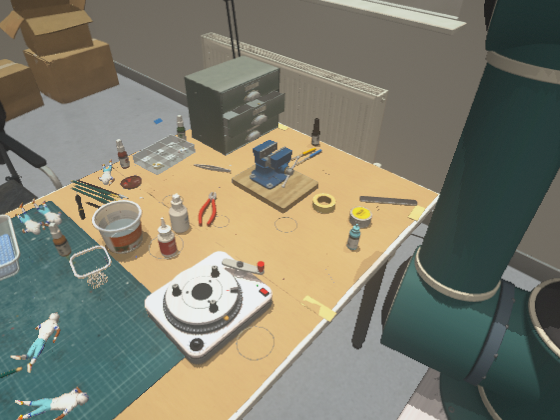

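View pics/top0.png

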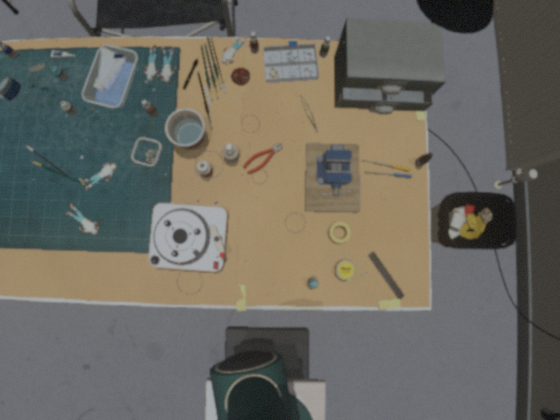

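Scene: turntable at about (205,300), pad ≈(203,291), knob ≈(261,266). Top: pad ≈(180,236), knob ≈(222,255). The bottles stand beyond it, to +x.

```bash
python3 - <<'E'
from h import *
a=cam('scene');b=cam('top')
for p,q in (((203,291),(180,236)),((261,263),(222,255)),((167,246),(204,170)),((179,220),(231,153))):
    print(tri([ray(a,p),ray(b,q)]),atz(b,q,.064))
c=cam('wrist');print(c[2],c[3])
E
```

```text
[0.52563483 0.22632059 0.06575592] [0.52606408 0.22708052 0.064     ]
[0.48118127 0.11595672 0.0847669 ] [0.48056852 0.1180646  0.064     ]
[0.7068731  0.17978841 0.02314273] [0.69856961 0.17289846 0.064     ]
[0.75569143 0.10861789 0.02323243] [0.74541365 0.10439847 0.064     ]
[ 0.22102329 -0.64077841  0.37577939] [[ 0.22998257 -0.93791509 -0.25965996]
 [-0.97319366 -0.22204446 -0.05991965]
 [-0.00145651  0.2664799  -0.96383937]]
```

```bash
python3 -m pendant '[[[0.034,-0.0465,0,0],[0.068,-0.093,0,0],[0.102,-0.1395,0,0],[0.136,-0.186,0,0],[0.170,-0.2325,0,0],[0.204,-0.279,0,0],[0.238,-0.3255,0,0],[0.272,-0.372,0,0]]]' 1 20
python3 -m pendant '[[[0.034,-0.0465,0,0],[0.068,-0.093,0,0],[0.102,-0.1395,0,0],[0.136,-0.186,0,0],[0.170,-0.2325,0,0],[0.204,-0.279,0,0],[0.238,-0.3255,0,0],[0.25,-0.36,0,0]]]'
python3 - <<'E'
from h import *
c=cam('wrist');im=optics.grab_frame('wrist');save(im,'w0.png')
for q in ('plate','post_a','catch_knob','catch','notch','pad','turntable','catch_pivot'):
    print(q,[(np.round(r['rect']).tolist(),round(r['score'],2)) for r in models.recognise(q,'wrist')[:4]])
print(ctrl.sense()['ee_pos'],ctrl.sense()['joint_positions'],ctrl.sense()['t'])
E
```

```text
t: 1.9
ee_pos: [0.3346, -0.2307, 0.2426]
eef_rot: [180.0, -0.0, 13.3]
force: [0.7, 0.3, -0.5]
width: -0.0002
grip_force: 0.0
t: 2.9
ee_pos: [0.4954, 0.1777, 0.2419]
eef_rot: [-180.0, 0.0, 13.3]
force: [0.5, -0.6, 0.4]
width: -0.0003
grip_force: 0.0
plate [([238.0, 139.0, 153.0, 150.0], 0.89), ([338.0, 180.0, 31.0, 100.0], 0.47)]
post_a [([212.0, 189.0, 24.0, 23.0], 0.77), ([289.0, 142.0, 21.0, 24.0], 0.56), ([514.0, 309.0, 38.0, 43.0], 0.55), ([205.0, 97.0, 22.0, 15.0], 0.53)]
catch_knob [([346.0, 222.0, 20.0, 18.0], 0.59)]
catch [([338.0, 181.0, 31.0, 102.0], 0.62)]
notch [([235.0, 139.0, 148.0, 152.0], 0.83)]
pad [([237.0, 138.0, 153.0, 154.0], 0.8), ([553.0, 285.0, 14.0, 32.0], 0.26)]
turntable []
catch_pivot [([338.0, 180.0, 31.0, 102.0], 0.58)]
[0.49496917 0.17451195 0.24259251] [ 1.66373936e+01 -1.23257354e+01  1.00851225e+02 -2.11961859e-03
  9.14425410e+01  9.34299130e+01] 3.35
```

View pics/w0.png

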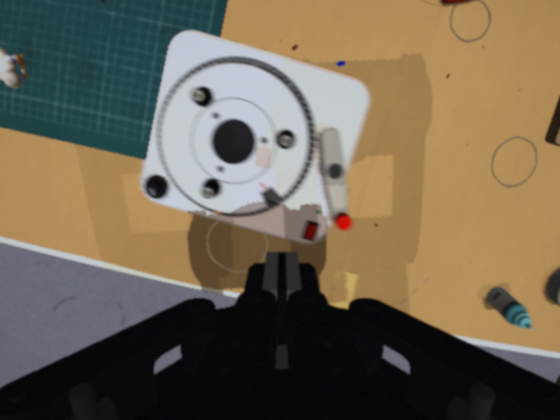

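```bash
python3 - <<'E'
import cv2
im=cv2.imread('pics/w0.png')[20:260,130:390]
im=cv2.convertScaleAbs(im,alpha=.8)
cv2.imwrite('pics/w0c.png',cv2.resize(im,None,fx=2.5,fy=2.5,interpolation=cv2.INTER_CUBIC))
E
```

```text
(no output)
```

View pics/w0c.png

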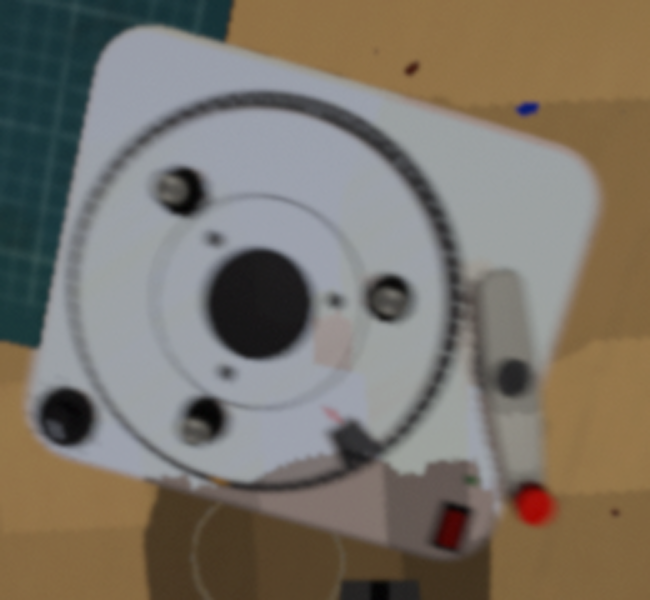

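Pad ≈(233.6,141.6), notch ≈(270.8,196.8), pivot ≈(334.8,171.2), knob top ≈(343.6,222), brass key tip ≈(217,213), post tops (201,96), (287,139), (210,191).

```bash
python3 - <<'E'
from h import *
c=cam('wrist')
f=lambda u,z:atz(c,u,z)[:2]
ax=f((233.6,141.6),.0645);no=f((270.8,196.8),.061);pv=f((334.8,171.2),.0655);kn=f((343.6,222),.0815);ke=f((216.8,212.8),.05)
ps=[f(u,.084) for u in ((201.2,95.6),(286.8,138.8),(209.6,191.2))]
an=lambda v:np.degrees(np.arctan2(v[1],v[0]))
print('ax',ax,'pv',pv,'kn',kn,'ke',ke)
for v in [no,pv,ke]+ps: print(an(v-ax),np.linalg.norm(v-ax))
print('mean posts',np.mean(ps,0),'catch',an(kn-pv),np.linalg.norm(kn-pv))
E
```

```text
ax [0.52862588 0.22679807] pv [0.52376541 0.13314157] kn [0.48382623 0.11638679] ke [0.45633782 0.23111974]
-134.31887823204937 0.06025029408986056
-92.970799826327 0.09378253637113894
176.57870112615285 0.07241712882572908
43.52889282388942 0.044521998916635594
-72.30942995019016 0.04677712498944707
167.5977062478339 0.04489728743466102
mean posts [0.5295074  0.22537836] catch -157.2415896582637 0.04331120772871145
```

```bash
cat >> h.py <<'E'
A=np.array([.5288,.2265])
def rel(x,y,z,yaw):
    s=ctrl.sense(); r=R.from_euler('xyz',s['eef_rot'],degrees=True)
    d=r.inv().apply(np.array([x,y,z])-s['ee_pos']); t=-(yaw-s['eef_rot'][2]); return np.round([*d,(t+180)%360-180],4).tolist()
def fing(post,off,rad=.046):   # TCP xy on the ccw side of the post at angle post (deg)
    a=np.radians(post); return A+rad*np.array([np.cos(a),np.sin(a)])+off*np.array([-np.sin(a),np.cos(a)])
E
python3 - <<'E'
from h import *
print(fing(-73,.026),rel(*fing(-73,.026),.13,97.3),rel(*fing(-73,.026),.08,97.3))
E
```

```text
[0.56711302 0.19011165] [0.0737, 0.0013, 0.1126, -84.0926] [0.0737, 0.0013, 0.1626, -84.0926]
```

```bash
python3 -m pendant '[[[0.01,0,0.015,-10.5],[0.02,0,0.03,-21],[0.03,0,0.045,-31.5],[0.04,0,0.06,-42],[0.05,0.001,0.075,-52.5],[0.06,0.001,0.09,-63],[0.07,0.001,0.103,-73.5],[0.0737,0.0013,0.1126,-84]]]'
python3 - <<'E'
from h import *
im=optics.grab_frame('wrist');save(im,'w1.png')
print(ctrl.sense()['ee_pos'],ctrl.sense()['eef_rot'],rel(*fing(-73,.026),.08,97.3))
E
```

```text
t: 4.35
ee_pos: [0.5673, 0.1903, 0.1292]
eef_rot: [-180.0, 0.0, 97.6]
force: [-0.2, 0.7, 0.1]
width: 0.0001
grip_force: 0.0
[0.56708287 0.19023072 0.12793111] [-1.79914931e+02  1.49525203e-02  9.81347234e+01] [-0.0001, 0.0001, 0.0479, 0.8347]
```

View pics/w1.png

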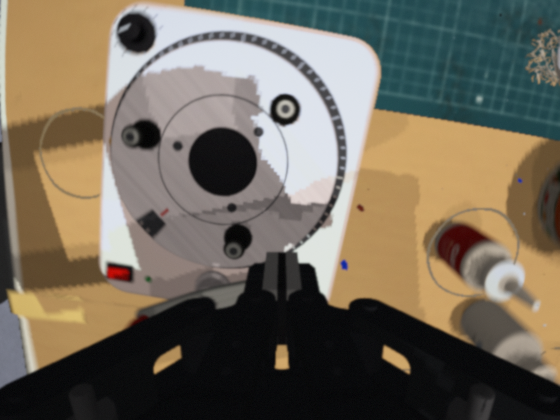

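The fingertip (≈(282,258)) stands beside post_a (top ≈(233,247)). Pad is at (222,161), notch at (151,222), post_b top at (286,108) and post_c top at (131,137).

```bash
python3 - <<'E'
from h import *
c=cam('wrist')
f=lambda u,z:atz(c,u,z)[:2]
ax=f((222.5,161),.0645);no=f((151,222),.061)
ps=[f(u,.084) for u in ((286,108),(131,137),(233,247))]
an=lambda v:np.degrees(np.arctan2(v[1],v[0]))
print('ax',ax,np.mean(ps,0))
for v in [no]+ps: print(an(v-ax),np.linalg.norm(v-ax))
E
python3 -m pendant '[[[0,0,0.012,0],[0,0,0.024,0],[0,0,0.036,0],[0,0,0.048,0],[0,0,0.048,0],[0,0,0.048,0],[0,0,0.048,0],[0,0,0.048,0]]]'
```

```text
ax [0.52831249 0.22794612] [0.52814609 0.22773762]
-132.88261012403464 0.05924888409984075
46.92978829970086 0.04561626424449697
168.84209384242894 0.045687119748749845
-72.88863161816704 0.04477190730453673
t: 5.4
ee_pos: [0.5671, 0.1911, 0.0821]
eef_rot: [180.0, -0.0, 97.3]
force: [-0.1, -0.0, 0.3]
width: 0.0
grip_force: 0.0
```

```bash
sed -i 's/^A=.*/A=np.array([.5284,.2273])/' h.py; cat >> h.py <<'E'
def arc(C,degs,z,turn=True):  # rotate TCP clockwise round C
    s=ctrl.sense(); p=s['ee_pos'][:2]-C
    for g in degs:
        t=-np.radians(g); q=C+np.array([[np.cos(t),-np.sin(t)],[np.sin(t),np.cos(t)]])@p
        print(g,rel(*q,z,s['eef_rot'][2]-(g if turn else 0)))
E
python3 -c "
from h import *
arc(A,range(6,49,6),.08)"
```

```text
6 [-0.0033, -0.0044, 0.0021, 6.0]
12 [-0.0061, -0.0092, 0.0021, 12.0]
18 [-0.0085, -0.0143, 0.0021, 18.0]
24 [-0.0102, -0.0195, 0.0021, 24.0]
30 [-0.0114, -0.0249, 0.0021, 30.0]
36 [-0.0121, -0.0304, 0.0021, 36.0]
42 [-0.0122, -0.036, 0.0021, 42.0]
48 [-0.0116, -0.0415, 0.0021, 48.0]
```

```bash
python3 -m pendant '[[[-0.0033,-0.0044,0.002,6],[-0.0061,-0.0092,0.002,12],[-0.0085,-0.0143,0.002,18],[-0.0102,-0.0195,0.002,24],[-0.0114,-0.0249,0.002,30],[-0.0121,-0.0304,0.002,36],[-0.0122,-0.036,0.002,42],[-0.0116,-0.0415,0.002,48]]]'
python3 - <<'E'
from h import *
im=optics.grab_frame('wrist');save(im,'w2.png');s=ctrl.sense();print(s['ee_pos'],s['eef_rot'],s['force'])
E
```

```text
t: 6.4
ee_pos: [0.5274, 0.1742, 0.08]
eef_rot: [180.0, -0.0, 49.1]
force: [2.4, -1.2, -0.1]
width: 0.0001
grip_force: 1.0
[0.52689491 0.1741919  0.07995254] [ 1.79975630e+02 -2.04424362e-02  4.87757634e+01] [ 1.97219984 -0.67273546 -0.63657455]
```

View pics/w2.png

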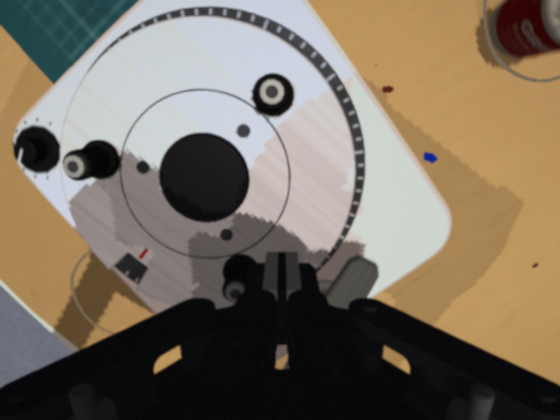

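Post_a is in contact at (240,270–290). Pad is at (204,177), post_b top at (272,92), post_c top at (75,167) and notch at (131,267).

```bash
cat > m.py <<'E'
from h import *
an=lambda v:np.degrees(np.arctan2(v[1],v[0]))
def meas(c,pad,b,cc,no,zt=0):
    f=lambda u,z:atz(c,u,z-zt)[:2]
    ax=f(pad,.0645);B=f(b,.084);C=f(cc,.084);N=f(no,.0615)
    for n,v,o in (('b',B-ax,0),('c',C-ax,120),('n',N-ax,180),('b-c',B-C,-30)): print(n,round((an(v)-o+180)%360-180,1),round(np.linalg.norm(v),4))
    print('axis',ax)
E
python3 -c "
from m import *
c=cam('wrist');meas(c,(204,177),(272,92.5),(75,167),(130,267))
# where the key outer end should be
for y in (-4,-3,-2): print(y,proj(c,np.r_[A+.0725*np.array([-np.cos(np.radians(y)),-np.sin(np.radians(y))]),.05]))
"
```

```text
b 7.0 0.0453
c 9.3 0.0465
n 7.0 0.0592
b-c 7.8 0.0804
axis [0.52910449 0.2282138 ]
-4 [[105.41655007 258.75464925]]
-3 [[107.11326971 260.55903571]]
-2 [[108.83591687 262.33494262]]
```

```bash
python3 -c "
from h import *
arc(A,[2,4,6,8,9],.08)"
```

```text
2 [-0.0012, -0.0014, -0.0, 2.0]
4 [-0.0023, -0.0029, -0.0, 4.0]
6 [-0.0033, -0.0045, -0.0001, 6.0]
8 [-0.0043, -0.006, -0.0001, 8.0]
9 [-0.0048, -0.0068, -0.0001, 9.0]
```

```bash
python3 -m pendant '[[[-0.0012,-0.0014,0,2],[-0.0023,-0.0029,0,4],[-0.0033,-0.0045,0,6],[-0.0043,-0.006,0,8],[-0.0046,-0.0064,0,8.5],[-0.0046,-0.0064,0,8.5],[-0.0036,-0.005,0,6.5],[-0.003,-0.004,-0.02,5]]]'
python3 -m pendant '[[[0,0,-0.02,0],[0,-0.01,-0.035,0],[0,-0.02,-0.035,0],[0,-0.03,-0.035,0],[0,-0.03,-0.035,0],[0,-0.03,-0.035,0],[0,-0.03,-0.035,0],[0,-0.03,-0.035,0]]]'
python3 - <<'E'
from h import *
im=optics.grab_frame('wrist');save(im,'w3.png');s=ctrl.sense();print(s['ee_pos'],s['eef_rot'],s['force'])
c=cam('wrist');q=proj(c,np.r_[A,.06])[0];print(q)
x=int(np.clip(q[0]-160,0,240));y=int(np.clip(q[1]-120,0,180))
print(x,y);save(cv2.resize(im[y:y+240,x:x+320],None,fx=2.5,fy=2.5,interpolation=cv2.INTER_CUBIC),'w3c.png')
E
```

```text
t: 7.45
ee_pos: [0.5216, 0.1744, 0.099]
eef_rot: [-179.9, 0.1, 44.4]
force: [0.9, 1.0, 1.3]
width: 0.0
grip_force: 0.0
t: 8.45
ee_pos: [0.5014, 0.1959, 0.1346]
eef_rot: [-180.0, 0.0, 44.3]
force: [0.1, -0.4, 0.7]
width: 0.0001
grip_force: 0.0
[0.50143563 0.19595942 0.13462423] [-1.79996856e+02  7.26522847e-03  4.42643663e+01] [-0.44011222 -0.09520366  0.73154102]
[276.2384385  161.09244016]
116 41
```

View pics/w3c.png

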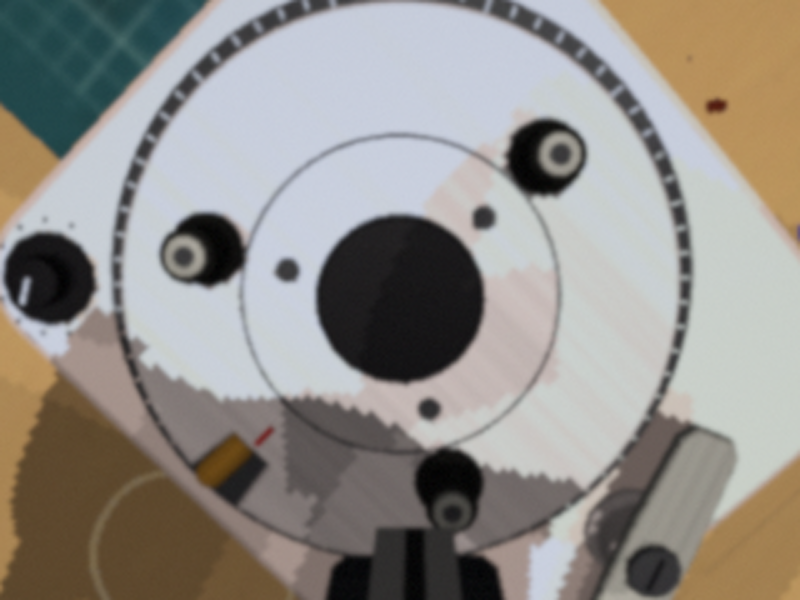

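Crop: the notch quad is (236,432), (267,462), (232,504), (193,468). The brass key shows in it, its free edge running (252,457)–(212,488), so a few degrees remain. Pad ≈(400,298), post_b top (560,153), post_c top (184,256), pivot (653,571).

```bash
python3 -c "
from m import *
c=cam('wrist');k=lambda x,y:(116+x/2.5,41+y/2.5)
meas(c,k(400,298),k(560,153),k(184,256),k(232,466.5))
ax=atz(c,k(400,298),.0645)[:2]
for n,u,z in (('r1',(236,432),.062),('r2',(267,462),.062),('m1',(193,468),.062),('m2',(232,504),.062),('k1',(252,457),.051),('k2',(212,488),.051),('pv',(653,571),.0655)):
    p=atz(c,k(*u),z)[:2]-ax;print(n,round(an(p),1),round(np.linalg.norm(p)*1e3,1),'key/notch perp', np.round(1e3*p,1))
"
```

```text
b -1.4 0.0461
c -0.0 0.0464
n -0.6 0.0598
b-c -0.8 0.0806
axis [0.529145   0.22811851]
r1 173.6 52.4 key/notch perp [-52.1   5.9]
r2 -174.8 52.8 key/notch perp [-52.5  -4.8]
m1 173.6 67.2 key/notch perp [-66.7   7.5]
m2 -175.0 67.4 key/notch perp [-67.1  -5.8]
k1 -177.9 58.2 key/notch perp [-58.2  -2.1]
k2 -179.8 72.1 key/notch perp [-72.1  -0.2]
pv -92.8 94.2 key/notch perp [ -4.6 -94.1]
```

```bash
python3 -c "
from h import *
p=np.array([.52689,.17419])-A
for g,z in ((4,.134),(4,.08),(8,.08),(9.3,.08),(10.6,.08)):
    t=-np.radians(g); q=A+np.array([[np.cos(t),-np.sin(t)],[np.sin(t),np.cos(t)]])@p
    print(g,rel(*q,z,48.78-g))
"
```

```text
4 [0.0005, 0.0306, 0.0006, -0.5156]
4 [0.0006, 0.0306, 0.0546, -0.5156]
8 [-0.0017, 0.0277, 0.0546, 3.4844]
9.3 [-0.0024, 0.0267, 0.0546, 4.7844]
10.6 [-0.0031, 0.0257, 0.0546, 6.0844]
```

```bash
python3 -m pendant '[[[0.0005,0.0306,0,-0.5],[0.0005,0.0306,0.03,-0.5],[0.0005,0.0306,0.0545,-0.5],[0.0005,0.0306,0.0545,-0.5],[-0.0017,0.0277,0.0545,3.5],[-0.0024,0.0267,0.0545,4.8],[-0.0031,0.0257,0.0545,6.1],[-0.0031,0.0257,0.0545,6.1]]]'
python3 -m pendant '[[[0.0007,0.002,0,-2],[0.0014,0.004,-0.005,-4],[0.0014,0.004,-0.03,-5],[0.0014,-0.01,-0.054,-6],[0,-0.026,-0.054,-6],[0,-0.026,-0.054,-6],[0,-0.026,-0.054,-6],[0,-0.026,-0.054,-6]]]'
python3 - <<'E'
from h import *
im=optics.grab_frame('wrist');s=ctrl.sense();print(s['ee_pos'],s['eef_rot'],s['force'])
save(cv2.resize(im[41:281,116:436],None,fx=2.5,fy=2.5,interpolation=cv2.INTER_CUBIC),'w4c.png')
E
```

```text
t: 9.5
ee_pos: [0.5173, 0.1756, 0.0808]
eef_rot: [180.0, -0.0, 38.2]
force: [1.8, -2.0, 2.1]
width: -0.0002
grip_force: 1.1
t: 10.5
ee_pos: [0.501, 0.1957, 0.1335]
eef_rot: [-180.0, 0.1, 44.2]
force: [0.7, 0.6, -0.3]
width: -0.0002
grip_force: 0.0
[0.50101824 0.19569318 0.13369255] [-1.79982163e+02  4.17026769e-02  4.41632233e+01] [-0.03146808  0.03032576  0.32993826]
```

View pics/w4c.png

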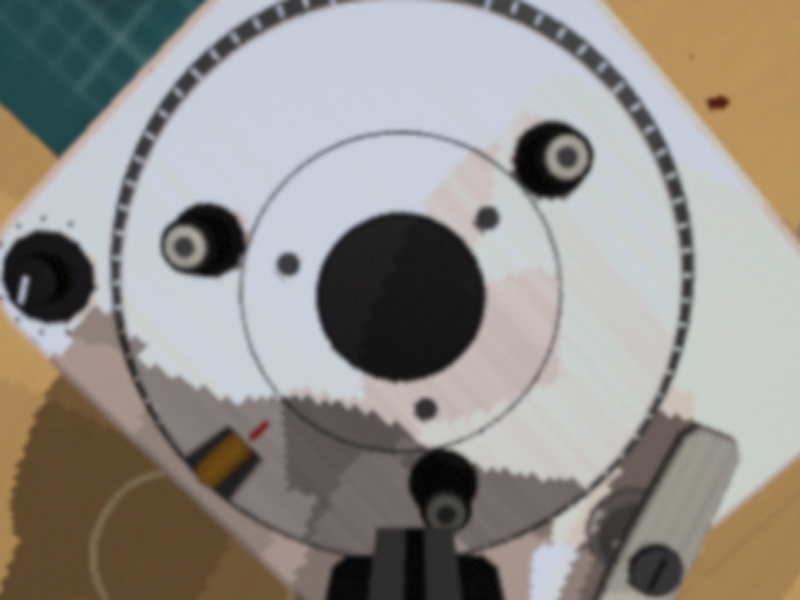

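The brass key (≈(222,460)) is now centred in the notch with dark gaps both sides. Next: press.

```bash
python3 -c "
from h import *
s=ctrl.sense();print(rel(.5288,.2278,.078,s['eef_rot'][2]))"
```

```text
[0.0423, -0.0037, 0.0557, 0.0]
```

```bash
python3 -m pendant '[[[0.02,-0.002,0,0],[0.0423,-0.0037,0.01,0],[0.0423,-0.0037,0.03,0],[0.0423,-0.0037,0.05,0],[0.0423,-0.0037,0.055,0],[0.0423,-0.0037,0.057,0],[0.0423,-0.0037,0.059,0],[0.0423,-0.0037,0.061,0]]]'
python3 -m pendant '[[[0,0,0.001,0],[0,0,0.002,0],[0,0,0.003,0],[0,0,0.004,0],[0,0,0.005,0],[0,0,0.006,0],[0,0,0.006,0],[0,0,0.006,0]]]'
```

```text
t: 11.55
ee_pos: [0.529, 0.2281, 0.0741]
eef_rot: [180.0, -0.1, 44.2]
force: [-2.8, -1.9, 6.6]
width: 0.0
grip_force: 3.0
t: 12.55
ee_pos: [0.529, 0.2281, 0.068]
eef_rot: [180.0, -0.0, 44.2]
force: [-1.1, -1.9, 4.8]
width: 0.0001
grip_force: 2.9
```

```bash
python3 -m pendant '[[[0,0,0.0005,0],[0,0,0.001,0],[0,0,0.0015,0],[0,0,0.002,0],[0,0,0.0025,0],[0,0,0.003,0],[0,0,0.0035,0],[0,0,0.0035,0]]]'
```

```text
t: 13.55
ee_pos: [0.5293, 0.2282, 0.0671]
eef_rot: [179.9, -0.1, 44.2]
force: [-16.0, -8.4, 34.0]
width: -0.0002
grip_force: 17.4
```

Plate seated (hard stop at 34 N, 8 mm down). Now on to the knob.

```bash
cat > k.py <<'E'
from h import *
P=np.array([.5241,.1337])
def kf(phi,off,z,rad=.044):
    a=np.radians(phi); q=P+rad*np.array([np.cos(a),np.sin(a)])-off*np.array([-np.sin(a),np.cos(a)])
    print(phi,np.round(q,4),rel(*q,z,phi+180))
E
python3 -c "
from k import *
kf(-158,.026,.13);kf(-158,.026,.077)"
python3 -m pendant '[[[0,0,-0.005,0],[0,0,-0.03,0],[0,0,-0.06,0],[0,0,-0.06,0],[0,0,-0.06,0],[0,0,-0.06,0],[0,0,-0.06,0],[0,0,-0.06,0]]]'
python3 -c "
from k import *
optics.grab_frame('wrist');c=cam('wrist')
for r in models.recognise('catch_knob','wrist'): print(r['score'],r['rect'],atz(c,r['rect'][:2],.0715))
kf(-158,.026,.13);kf(-158,.026,.077)"
```

```text
-158 [0.4736 0.1413] [-0.1004, 0.0235, -0.063, 22.1864]
-158 [0.4736 0.1413] [-0.1005, 0.0235, -0.01, 22.1864]
t: 14.55
ee_pos: [0.5287, 0.2281, 0.1234]
eef_rot: [-180.0, 0.0, 44.2]
force: [-0.3, -0.4, 0.6]
width: -0.0001
grip_force: 0.0
0.4 [522.5, 73.7, 73.1, 58.7] [0.68249878 0.20134871 0.0715    ]
-158 [0.4736 0.1413] [-0.1, 0.0238, -0.0064, 22.1832]
-158 [0.4736 0.1413] [-0.1, 0.0238, 0.0466, 22.1832]
```

```bash
python3 -m pendant '[[[-0.033,0.008,0,7.4],[-0.066,0.016,0,14.8],[-0.1,0.0238,0,22.2],[-0.1,0.0238,0.015,22.2],[-0.1,0.0238,0.03,22.2],[-0.1,0.0238,0.046,22.2],[-0.1,0.0238,0.046,22.2],[-0.1,0.0238,0.046,22.2]]]'
python3 -c "
from k import *
for p in (-150,-140,-132,-124,-116,-108,-102,-98,-95,-92,-89): kf(p,.0197,.077)"
```

```text
t: 15.65
ee_pos: [0.4738, 0.1417, 0.0778]
eef_rot: [-180.0, 0.0, 22.0]
force: [0.3, -0.9, -0.0]
width: 0.0003
grip_force: 0.0
-150 [0.4761 0.1288] [-0.0027, 0.0128, 0.0008, -7.983]
-140 [0.4777 0.1205] [-0.0043, 0.0211, 0.0008, -17.983]
-132 [0.48   0.1142] [-0.0046, 0.0278, 0.0008, -25.983]
-124 [0.4832 0.1082] [-0.0039, 0.0345, 0.0008, -33.983]
-116 [0.4871 0.1028] [-0.0023, 0.041, 0.0008, -41.983]
-108 [0.4918 0.0979] [0.0002, 0.0473, 0.0008, -49.983]
-102 [0.4957 0.0948] [0.0027, 0.0517, 0.0008, -55.983]
-98 [0.4985 0.0929] [0.0045, 0.0545, 0.0008, -59.983]
-95 [0.5006 0.0916] [0.0061, 0.0565, 0.0008, -62.983]
-92 [0.5029 0.0904] [0.0077, 0.0584, 0.0008, -65.983]
-89 [0.5052 0.0894] [0.0094, 0.0602, 0.0008, -68.983]
```

```bash
python3 -m pendant '[[[-0.0013,0.0064,0.0005,-4],[-0.0027,0.0128,0.0008,-8],[-0.0036,0.017,0.0008,-13],[-0.0043,0.0211,0.0008,-18],[-0.0046,0.0278,0.0008,-26],[-0.0039,0.0345,0.0008,-34],[-0.0023,0.041,0.0008,-42],[0.0002,0.0473,0.0008,-50]]]'
python3 -c "
from k import *
for p in (-105,-102,-98,-95,-93,-91,-90,-89): kf(p,.0197,.077)"
```

```text
t: 16.65
ee_pos: [0.4919, 0.0976, 0.0776]
eef_rot: [180.0, -0.0, 72.3]
force: [-1.0, 0.7, 0.3]
width: 0.0
grip_force: 0.6
-105 [0.4937 0.0963] [-0.0007, 0.0021, 0.0006, -2.7402]
-102 [0.4957 0.0948] [-0.0015, 0.0044, 0.0006, -5.7402]
-98 [0.4985 0.0929] [-0.0025, 0.0077, 0.0006, -9.7402]
-95 [0.5006 0.0916] [-0.003, 0.0101, 0.0006, -12.7402]
-93 [0.5021 0.0908] [-0.0033, 0.0118, 0.0006, -14.7402]
-91 [0.5036 0.0901] [-0.0036, 0.0134, 0.0006, -16.7402]
-90 [0.5044 0.0897] [-0.0037, 0.0143, 0.0006, -17.7402]
-89 [0.5052 0.0894] [-0.0038, 0.0151, 0.0006, -18.7402]
```

```bash
python3 -m pendant '[[[-0.0007,0.0021,0,-3],[-0.0015,0.0044,0,-6],[-0.0025,0.0077,0,-10],[-0.003,0.0101,0,-13],[-0.0033,0.0118,0,-15],[-0.0036,0.0134,0,-17],[-0.0037,0.0143,0,-18],[-0.0038,0.0151,0,-19]]]'
```

```text
t: 17.65
ee_pos: [0.5035, 0.0895, 0.0769]
eef_rot: [-179.8, -0.0, 91.0]
force: [-17.8, 0.7, 8.5]
width: 0.0002
grip_force: 9.0
```

```bash
python3 -m pendant '[[[0,-0.004,0,0],[0,-0.01,0,0],[0,-0.012,-0.03,0],[0,-0.012,-0.06,0],[0.0,-0.012,-0.08,0],[0,-0.012,-0.08,0],[0,-0.012,-0.08,0],[0,-0.012,-0.08,0]]]'
python3 - <<'E'
from k import *
im=optics.grab_frame('wrist');c=cam('wrist');print(proj(c,np.array([[.529,.228,.0565],[.5241,.1337,.0655]])))
save(cv2.resize(im[20:300,120:490],None,fx=2.1,fy=2.1,interpolation=cv2.INTER_CUBIC),'w5c.png')
E
```

```text
t: 18.65
ee_pos: [0.4923, 0.089, 0.1557]
eef_rot: [-179.9, 0.0, 91.0]
force: [0.2, -0.3, 0.4]
width: -0.0
grip_force: 0.0
[[345.02859489  -1.08428164]
 [332.14274663 153.61848892]]
```

View pics/w5c.png

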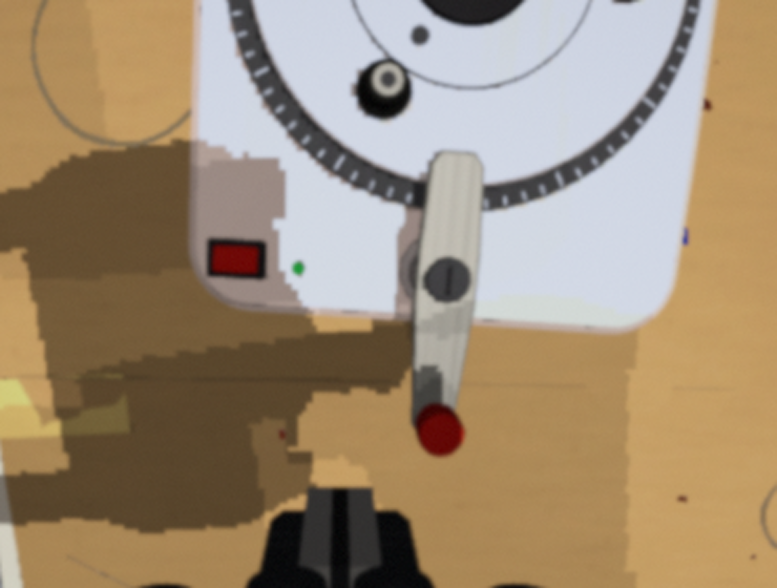

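The catch points straight at the axis: its nose (455,155) is over the plate's rim, the pivot is at (447,280) and the knob at (440,430). The drive head's toothed rim shows all round the plate. Numeric check, then hand in.

```bash
python3 - <<'E'
from k import *
c=cam('wrist');k=lambda x,y:(120+x/2.1,20+y/2.1)
p=atz(c,k(447,280),.0655)-atz(c,k(440,430),.0815);n=atz(c,k(458,153),.0615)-atz(c,k(447,280),.0655)
for v in (p,n): print(np.degrees(np.arctan2(v[1],v[0])),np.linalg.norm(v[:2]))
print(hand_in())
E
```

```text
87.31486224110411 0.042785032206967326
86.96290293233511 0.03753885970476763
the job is handed in; nothing more can be done
None
```

The job is handed in: the plate is turned to the key and pressed home (it stopped hard at 34 N after about 8 mm), the catch is closed against its stop with the nose over the rim, and I pushed nothing else on the bench.

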